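# Pack the two-tier swivel picnic box

### The job

Pack the swivel picnic box from the bottom up: lay the lemon nearest to you in the empty lower tub without dropping it in. Then pull up the spring plunger by its knob, swing the upper tray round past the half-way hole until it is squarely over the tub, and let the pin snap fully home in the hole there. When the tray is locked, stand the salt shaker upright in it; leave the things standing around as they are.

Things in the scene. Friction and masses are not known exactly. Their poses are not given: they have to be found in the camera images.
- lemon_centre (a point): centre of the yellow lemon nearest to the robot, lying loose on the worktop to its right, beside the shaker (other lemons lie farther off, out of reach); about 72 mm long (along its own x), 57 mm wide and 58 mm high, about 0.1 kg; it can roll
- shaker_centre (a point): centre, half-way up, of the small glass shaker with a grey top standing loose on the worktop to the robot's right; 44 mm across, 90 mm tall, about 0.1 kg; its z axis points up
- tub_floor (a point): centre of the inner floor (8 mm above the worktop) of the lower tub of the wooden picnic box, which is fixed to the worktop. The tub is square and open at the top, 144 mm outside, walls 4 mm, rim 66 mm above the worktop. x and y lie along its sides; x points away from the pivot post along the tub's side (roughly away from the robot, turned by up to 0.35 rad), z up. The tub's centre is at (+90, -90) mm from the pivot axis in these axes
- pivot (a point): point on the vertical axis of the steel post at the tub's near left corner, about which the tray turns, at the height of the top of the index plate (56 mm above the worktop); same axes as tub_floor. The aluminium index plate reaches 82 mm from this axis on the robot's side; it has three holes 65 mm from the axis, 45 degrees apart: open (in direction (-1,-1) in these axes), half-way (-1,0) and closed (-1,+1)
- closed_hole (a point): mouth of the hole in the index plate (10 mm wide, plate top 56 mm above the worktop) into which the pin must snap when the tray is over the tub
- tray_floor (a point): centre of the inner floor of the upper tray, a square open wooden tray 144 mm outside, walls 4 mm, floor top 74 mm and rim 104 mm above the worktop; it turns about the post. At the start it is swung out to the left of the tub; closed, it stands exactly over the tub
- knob_grip (a point): centre of the round black knob on top of the spring plunger, on an arm of the tray 65 mm from the pivot axis, on the side opposite the tray. The knob is 22 mm in diameter with a 26 mm lip in its top 6 mm, 36 mm tall, and spins freely about its own vertical axis. With the pin home this point is 98 mm above the worktop, the knob's underside 80 mm, and the arm below it 70 mm
- tray (a joint): turn of the tray about the post, rad: 0 closed (over the tub), 0.785 at the half-way hole, 1.571 open (start). It grows counter-clockwise seen from above, so closing is clockwise and carries the knob from the right-hand hole to the left-hand one. It turns easily once the pin is out; stops at -0.25 and 1.82
- plunger (a joint): lift of the spring plunger, m: 0 pin fully home in a hole, 0.008 pin tip level with the top of the plate, 0.018 upper stop. A spring pushes it down with 4.5 N at 0 and 7.2 N at the stop. Lift it 11 to 15 mm to swing; the 8 mm pin has a round tip and finds the hole from about 3 mm off; it then holds the tray to within 0.02 rad
- garlic_centre (a point): middle of a garlic bulb, 50 mm, bystander on the worktop
- glass_centre (a point): middle of an empty drinking glass, 81 mm across, 92 mm tall, bystander
- jar_centre (a point): middle of a red-capped spice jar, 45 mm across, 106 mm tall, bystander
Not all that is in view belongs to the job. Leave any turquoise look-alike of the part that bears lemon_centre alone.

How it is judged:
On the way, in this order (a step that is already met when the one before it is completed fails the run):
1. the lemon lies in the tub, let go, while the tray is still swung clear (x of lemon_centre in the frame of tub_floor between -0.062 and 0.062 m and y of lemon_centre in the frame of tub_floor between -0.062 and 0.062 m and height (world z) of lemon_centre below 0.055 m and contact force between the fingers and lemon below 0.1 N and value of joint tray above 1.2 rad), for 0.2 s.
2. the tray is over the tub with the pin snapped home in the closed hole and the knob let go (value of joint tray between -0.04 and 0.04 rad and value of joint plunger below 0.0025 m and contact force between the fingers and knob below 0.1 N), for 0.2 s.
3. the shaker stands upright in the tray, let go (x of shaker_centre in the frame of tray_floor between -0.062 and 0.062 m and y of shaker_centre in the frame of tray_floor between -0.062 and 0.062 m and z of shaker_centre in the frame of tray_floor below 0.052 m and angle between shaker_centre's own z axis and vertical below 0.15 rad and contact force between the fingers and shaker below 0.1 N), for 0.2 s.
At the end, for the whole second after the job is handed in: The lemon lies in the lower tub; the tray is over the tub (within 0.04 rad) with the plunger pin home in the closed hole (within 2.5 mm); the shaker stands upright (within 0.15 rad), at rest on the tray's floor (x of lemon_centre in the frame of tub_floor between -0.062 and 0.062 m and y of lemon_centre in the frame of tub_floor between -0.062 and 0.062 m and height (world z) of lemon_centre below 0.055 m and value of joint tray between -0.04 and 0.04 rad and value of joint plunger below 0.0025 m and x of shaker_centre in the frame of tray_floor between -0.062 and 0.062 m and y of shaker_centre in the frame of tray_floor between -0.062 and 0.062 m and z of shaker_centre in the frame of tray_floor between 0.038 and 0.052 m and angle between shaker_centre's own z axis and vertical below 0.15 rad and linear speed of shaker below 0.03 m/s); the robot touches nothing.
It fails at once if the lemon is dropped (falls freely faster than 0.8 m/s) (linear speed of lemon above 0.8 m/s and contact force between the fingers and lemon below 0.1 N).
It fails at once if a bystander (garlic, glass, spice jar) is shifted by more than 30 mm (distance of any of garlic_centre, glass_centre, jar_centre from where it was at the start of the episode above 0.03 m).
It also fails if it takes over 66 s, if anything falls off the work surface, if the arm or the gripper's body presses on something with over 40 N, if the wrist force passes 120 N, or if a joint passes its speed limit or range.

### The arm

A 6-joint arm with a two-finger parallel gripper is mounted at the origin on a cart in front of the work surface, level with it; the furniture and walls round the work are solid. World frame = base frame: x ahead of the robot, y to its left, z up, the work surface at z = 0. Lengths are in m, angles in rad, forces in N, time in s.
With the tool pointing down it reaches from about 0.35 to 0.925 m from the base axis. Payload 6.4 kg.
Tool frame: the origin (TCP) lies midway between the tips of the shut fingers; the grasp point (between the pads) lies 19 mm behind it; z points along the fingers, y is the line along which they close (so a half turn about z gives the same grasp; the last joint's range is limited). The gripper opens to 85 mm and grips with 20 to 120 N. Pads are 22 mm wide; open, the fingers measure 114 mm over their backs; the gripper's body (76 mm by 85 mm) begins 54 mm behind the grasp point. The pads swing forward as they close: fully open they stand 13 mm farther back than shut.
Start: joints at [1.049, 0.245, 1.558, -0, 1.339, -0.174], TCP at [0.222, 0.611, 0.231] pointing down, gripper open.
Joint ranges: [-3.13, 3.13], [-1.02, 2.26], [0.13, 2.54], [-0.95, 4.09], [0.21, 2.88], [-2.74, 2.74]. Speed limits (rad/s): [2.57, 2.57, 3.14, 3.14, 3.14, 3.14].

### API

Orientations are given as [roll, pitch, yaw] about the fixed x, y, z axes, in that order (R = Rz(yaw) Ry(pitch) Rx(roll)).
In Python, from rig import env, viewer, job gives the robot as it stands.
- The arm moves only by the tool step_arm, never from a script. Its argument "deltas" is a list of rows, each a list of 5 numbers: the shift along the world's x, y, z each as a share of 0.025 m, from -1 to 1, then the turn about the world's z as a share of pi/4 rad, from -1 to 1, then the gripper command: -1 is shut, 1 is fully open, values between are in proportion. A call has exactly 5 rows; each row shifts and turns the commanded pose from where the row before left it; what a row does not reach is not made up. A row lasts 1/10 s, in which the tool goes at most 50 mm and 8.59 degrees, less where a joint would pass 70% of its speed; a pose out of reach is approached as far as the arm can. A call with a number of a shift or a turn outside -1 to 1 is refused whole. A call with a gripper value outside its range is refused whole. The fingers move at their own pace and stop on an object; the grip force is fixed at half the most. Time passes only in rows, so rows that do not move let the fingers close, or fill a call up. It gives the time, the measured TCP pose, the force, the opening and the grip force at its end, in the units of the state.
- env.get_obs(): the state, without advancing time (a new reading comes with each control period).
- viewer.get_image(name): name is "scene" or "top" or "wrist"; returns the picture (420x560x3 uint8, blue, green, red); there is no depth.
- viewer.get_calibration(name): a dict with "fx", "fy", "cx", "cy" (pixels), "cam_to_world" (4x4, takes a point from camera to world coordinates). Camera axes: x right, y down, z forward; pixel columns grow to the right and rows downward; lengths in m; the calibration is good to about 2 mm. A picture is of the moment at which its call begins: read the wrist's pose just before it. get_calibration takes no time and is no camera call; for the wrist camera it gives the pose at the moment of the call.
- job.sign_off(): hands the job in; it is judged then, once.
The state is a dict: "time": time; "joints": joint angles; "qvel": joint speeds; "effort": joint torques, N m; "tool_pos": TCP position; "eef_rot": TCP orientation; "wrist_force": force on the tool from outside, world axes, zero at the start; "ft_torque": the same for the moment, N m; "width": finger opening in m; "gripper_force": force on a finger pad.
Only numpy, scipy, OpenCV 4.12 (cv2) and the standard library are available. Lean on these libraries where they do the work, as an engineer would, in place of code of your own. Each camera call takes 0.05 s, during which the arm holds its last target. There are 200 camera calls.

## Working session

There is one attempt and no reset: what is moved stays moved. The work goes in short steps, Python scripts to look and compute and a tool call to move; the robot and the scene stay as the last step left them, time stands still between calls to the robot, and variables do not carry over. Pictures are saved under pics/ and viewed, at most 10 in all, crops included, and the job is handed in when it is done.

Besides the shell and the picture viewer there is one more tool, called after ">>>" as name([rows], argument=value, ...), one row to a line, values as JSON. step_arm: Moves the arm, as the interface text tells. Its arguments: {"type":"object","properties":{"deltas":{"type":"array","items":{"type":"array","items":{"type":"number"}}}},"required":["deltas"]}

```bash
mkdir -p pics; ls
python3 - <<'E'
from rig import env, viewer, job
import cv2, numpy as np
o=env.get_obs(); print({k:np.round(v,3) for k,v in o.items()})
for n in("top","scene"):
    im=viewer.get_image(n); cv2.imwrite(f"pics/{n}0.png",im)
    c=viewer.get_calibration(n); print(n,c["fx"],c["cx"],c["cy"],np.round(c["cam_to_world"],3).tolist())
E
```

```text
pics
{'time': np.float64(0.0), 'joints': array([ 1.049,  0.246,  1.559,  0.   ,  1.339, -0.174]), 'qvel': array([ 0.001, -0.001, -0.002, -0.   ,  0.002,  0.001]), 'effort': array([ 2.0000e-03, -4.2950e+01, -3.2613e+01, -0.0000e+00,  5.0000e-03,
        0.0000e+00]), 'tool_pos': array([0.221, 0.611, 0.23 ]), 'eef_rot': array([-3.14 , -0.   ,  2.794]), 'wrist_force': array([0.957, 0.175, 0.124]), 'ft_torque': array([-0.031, -0.024,  0.004]), 'gripper_force': np.float64(0.0), 'width': np.float64(0.085)}
top 446.6551896864732 282.5896204657534 216.4087792491073 [[-0.004, -0.997, 0.08, 0.398], [-1.0, 0.003, -0.008, -0.187], [0.008, -0.08, -0.997, 1.52], [0.0, 0.0, 0.0, 1.0]]
scene 394.69560497361925 285.3097772995658 209.8914155907892 [[0.744, -0.388, 0.544, -0.043], [-0.668, -0.454, 0.59, -0.796], [0.018, -0.802, -0.597, 0.691], [0.0, 0.0, 0.0, 1.0]]
```

View pics/top0.png

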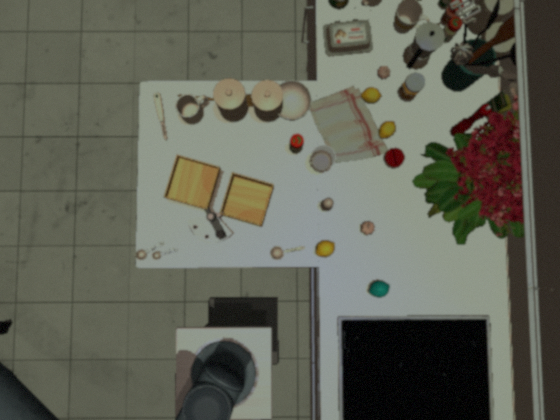

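View pics/scene0.png

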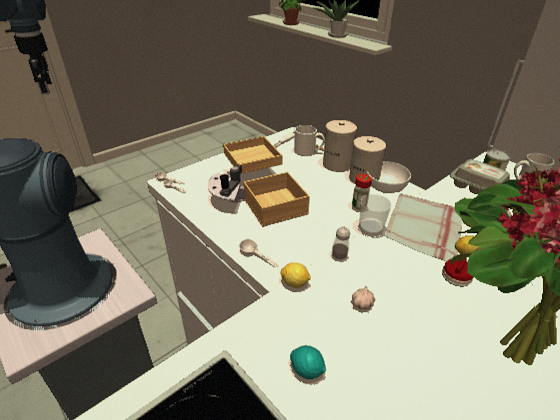

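The top view shows the tray at (193,182), the tub at (248,200), the knob and pivot near (218,227), and the shaker at (327,203). The lemon candidates are yellow at (325,248), two far yellow ones at (371,95) and (387,130), and a turquoise look-alike at (379,289). The one meant is (325,248): it is yellow, nearest the robot and beside the shaker. I'll confirm it in a crop.

```bash
cat > h.py <<'E'
import numpy as np, cv2
from rig import env, viewer, job
def ray(n,u,v,z,c=None):
    c=c or viewer.get_calibration(n); T=c["cam_to_world"]
    d=T[:3,:3]@np.array([(u-c["cx"])/c["fx"],(v-c["cy"])/c["fy"],1]); o=T[:3,3]
    return o+d*(z-o[2])/d[2]
def proj(n,P,c=None):
    c=c or viewer.get_calibration(n); T=np.linalg.inv(c["cam_to_world"])
    p=T[:3,:3]@np.array(P)+T[:3,3]; return np.array([c["fx"]*p[0]/p[2]+c["cx"],c["fy"]*p[1]/p[2]+c["cy"]])
E
python3 - <<'E'
from h import *
im=cv2.imread("pics/top0.png"); hsv=cv2.cvtColor(im,cv2.COLOR_BGR2HSV)
a=cv2.resize(im[145:275,150:350],(800,520),interpolation=cv2.INTER_CUBIC)
cv2.imwrite("pics/crop.png",cv2.convertScaleAbs(a,alpha=1.3))
m=cv2.inRange(hsv,(20,150,80),(35,255,255))[225:270,300:350]
c=max(cv2.findContours(m,0,1)[0],key=cv2.contourArea); r=cv2.minAreaRect(c); print("lemon rect",r,cv2.fitEllipse(c))
print(ray("top",r[0][0]+300,r[0][1]+225,.029))
im2=cv2.imread("pics/scene0.png");h2=cv2.cvtColor(im2,cv2.COLOR_BGR2HSV)
m=cv2.inRange(h2,(18,150,60),(35,255,255))[255:295,270:320]
c=max(cv2.findContours(m,0,1)[0],key=cv2.contourArea);r=cv2.minAreaRect(c);print(r,ray("scene",r[0][0]+270,r[0][1]+255,.029))
print("shaker",ray("top",327,203,.085))
E
```

```text
lemon rect ((24.5, 23.0), (14.0, 17.0), 90.0) ((24.612077713012695, 23.08505630493164), (13.596762657165527, 17.292573928833008), 65.28912353515625)
[ 0.41131359 -0.33847217  0.029     ]
((24.846153259277344, 19.76923179626465), (25.51620864868164, 24.406808853149414), 56.3099365234375) [ 0.41032016 -0.34228078  0.029     ]
shaker [ 0.55588628 -0.34253151  0.085     ]
```

View pics/crop.png

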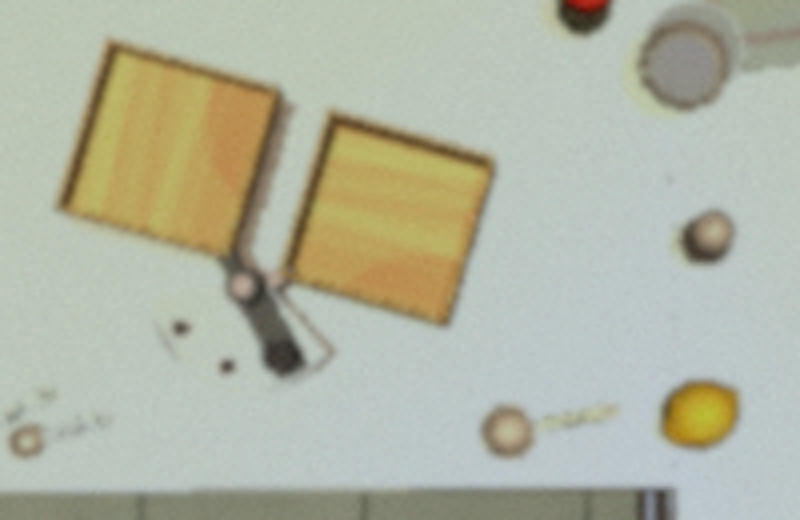

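The crop confirms it: the yellow lemon is at crop (700,414), with its long axis tilted slightly up to the right. The tub and tray corners, the holes at (181,327) and (228,366), the knob at (283,357) and the post at (243,285) are all clear. Next I fit the box pose.

Run:
```python
from h import *
from scipy.optimize import least_squares
c=viewer.get_calibration("top")
h=.072
pts=[(332,113,90+72,-90+72,66),(494,160,162,-162,66),(447,325,18,-162,66),(290,280,18,-18,66),
(110,42,162,162,104),(282,92,162,18,104),(235,258,18,18,104),(60,208,18,162,104),
(228,366,-65,0,56),(181,327,-46,46,56),(283,357,-46,-46,116)]
def f(p):
    R=np.array([[np.cos(p[2]),-np.sin(p[2])],[np.sin(p[2]),np.cos(p[2])]]); r=[]
    for U,V,x,y,z in pts:
        w=R@[x/1e3,y/1e3]+p[:2]
        r+=list(proj("top",[*w,z/1e3],c)-[(U+.5)/4-.5+150,(V+.5)/4-.5+145])
    return r
s=least_squares(f,[.45,.0,-.2],loss="soft_l1"); p=s.x; print(p,np.round(s.fun if 0 else f(p),1))
R=np.array([[np.cos(p[2]),-np.sin(p[2])],[np.sin(p[2]),np.cos(p[2])]])
for n,x in dict(tub=(90,-90),knob=(-46,-46),half=(-65,0),closed=(-46,46)).items(): print(n,R@(np.array(x)/1e3)+p[:2])
```

```text
[ 0.51132491  0.02911239 -0.29033226] [-0.2 -0.9  1.3 -0.3  0.5  0.4 -2.6 -0.8  0.4 -1.   0.3 -0.9 -1.2  0.5
 -0.8  0.3  0.6  0.7  0.7  0.9 -0.4  0.6]
tub [ 0.57179395 -0.08288536]
knob [ 0.45408162 -0.00179401]
half [0.44904524 0.04771998]
closed [0.48041851 0.08635568]
```

>>> step_arm([
  [1, -1, 0, -0.18, 1],
  [1, -1, 0, -0.18, 1],
  [1, -1, 0, -0.18, 1],
  [1, -1, 0, -0.18, 1],
  [1, -1, 0, -0.18, 1],
])

```text
time: 0.6
tool_pos: [0.3471, 0.4848, 0.2308]
eef_rot: [-3.141, 0.0, 2.081]
wrist_force: [0.6, 0.7, 0.8]
width: 0.0854
gripper_force: 0.0
```

>>> step_arm([
  [1, -1, 0, -0.18, 1],
  [1, -1, 0, -0.08, 1],
  [1, -1, 0, 0, 1],
  [0, -1, 0, 0, 1],
  [0, -1, 0, 0, 1],
])

```text
time: 1.1
tool_pos: [0.4219, 0.3597, 0.2306]
eef_rot: [-3.14, 0.0, 1.882]
wrist_force: [0.0, -0.0, 0.3]
width: 0.0855
gripper_force: 0.0
```

>>> step_arm([
  [0, -1, 0, 0, 1],
  [0, -1, 0, 0, 1],
  [0, -1, 0, 0, 1],
  [0, -1, 0, 0, 1],
  [0, -1, 0, 0, 1],
])

```text
time: 1.6
tool_pos: [0.4211, 0.235, 0.2309]
eef_rot: [-3.141, 0.0, 1.883]
wrist_force: [0.2, 0.1, -0.2]
width: 0.0854
gripper_force: 0.0
```

>>> step_arm([
  [0, -1, 0, 0, 1],
  [0, -1, 0, 0, 1],
  [0, -1, 0, 0, 1],
  [0, -1, 0, 0, 1],
  [0, -1, 0, 0, 1],
])

```text
time: 2.1
tool_pos: [0.4211, 0.1101, 0.2309]
eef_rot: [-3.141, -0.0, 1.883]
wrist_force: [-0.1, 0.1, -0.6]
width: 0.0851
gripper_force: 0.0
```

>>> step_arm([
  [0, -1, 0, 0, 1],
  [0, -1, 0, 0, 1],
  [0, -1, 0, 0, 1],
  [0, -1, 0, 0, 1],
  [0, -1, 0, 0, 1],
])

```text
time: 2.6
tool_pos: [0.4211, -0.0148, 0.2309]
eef_rot: [-3.141, -0.0, 1.883]
wrist_force: [-0.3, 0.2, 0.0]
width: 0.0852
gripper_force: 0.0
```

>>> step_arm([
  [0, -1, 0, 0, 1],
  [0, -1, 0, 0, 1],
  [0, -1, 0, 0, 1],
  [0, -1, 0, 0, 1],
  [0, -1, 0, 0, 1],
])

```text
time: 3.1
tool_pos: [0.4211, -0.1398, 0.2309]
eef_rot: [-3.141, -0.0, 1.883]
wrist_force: [-0.5, -0.2, 0.4]
width: 0.0853
gripper_force: 0.0
```

>>> step_arm([
  [0, -1, 0, 0, 1],
  [0, -1, 0, 0, 1],
  [0, -1, 0, 0, 1],
  [0, -1, 0, 0, 1],
  [0, -1, 0, 0, 1],
])

```text
time: 3.6
tool_pos: [0.4212, -0.2647, 0.2308]
eef_rot: [-3.141, -0.001, 1.883]
wrist_force: [-0.3, 0.4, 0.2]
width: 0.0856
gripper_force: 0.0
```

>>> step_arm([
  [0, -1, -1, 0, 1],
  [0, -1, -1, 0, 1],
  [-0.4, -1, 0, 0, 1],
  [0, 0, 0, 0, 1],
  [0, 0, 0, 0, 1],
])

```text
time: 4.1
tool_pos: [0.4113, -0.3389, 0.181]
eef_rot: [3.142, -0.001, 1.882]
wrist_force: [0.3, -0.3, 0.2]
width: 0.0855
gripper_force: 0.0
```

Run:
```python
from h import *
c=viewer.get_calibration("wrist"); print(env.get_obs()["tool_pos"],np.round(c["cam_to_world"],3).tolist(),c["fx"])
im=viewer.get_image("wrist"); cv2.imwrite("pics/w1.png",im)
m=cv2.inRange(cv2.cvtColor(im,cv2.COLOR_BGR2HSV),(20,140,60),(35,255,255))
k=max(cv2.findContours(m,0,1)[0],key=cv2.contourArea); M=cv2.moments(k); u,v=M["m10"]/M["m00"],M["m01"]/M["m00"]
print(u,v,cv2.fitEllipse(k),cv2.boundingRect(k)); P=ray("wrist",u,v,.029,c); print("lemon",P)
a=np.deg2rad(cv2.fitEllipse(k)[2]+90); Q=ray("wrist",u+50*np.cos(a),v+50*np.sin(a),.029,c); d=Q-P; print("long axis yaw",np.arctan2(d[1],d[0]))
```

```text
[ 0.41133405 -0.33886501  0.18100971] [[0.952, 0.292, 0.094, 0.388], [0.307, -0.907, -0.288, -0.265], [0.001, 0.303, -0.953, 0.324], [0.0, 0.0, 0.0, 1.0]] 311.7651415919383
277.97414148553923 194.4367084879543 ((278.02239990234375, 194.45755004882812), (54.21366500854492, 66.88375854492188), 171.97984313964844) (251, 160, 56, 70)
lemon [ 0.41190718 -0.33936537  0.029     ]
long axis yaw 2.0182382958479264
```

View pics/w1.png

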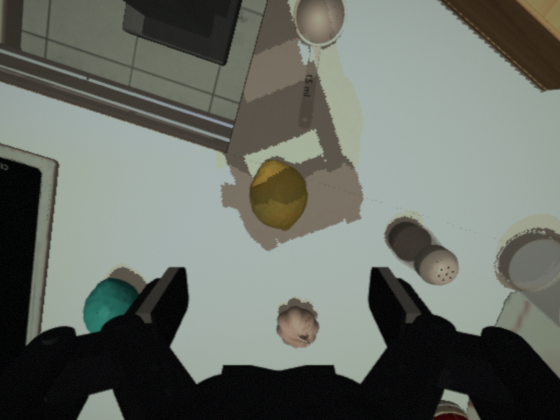

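The wrist view shows the lemon at (278,194), which agrees with the other views. The salt shaker is near (437,265), the garlic at (298,325) and the turquoise look-alike at (110,305). I'm descending on the lemon.

>>> step_arm([
  [0, 0, -1, 0.17, 1],
  [0, 0, -1, 0, 1],
  [0, 0, -1, 0, 1],
  [0, 0, -1, 0, 1],
  [0, 0, -1, 0, 1],
])

```text
time: 4.65
tool_pos: [0.4122, -0.3381, 0.056]
eef_rot: [3.141, 0.001, 2.018]
wrist_force: [0.1, -0.3, -0.9]
width: 0.0853
gripper_force: 0.0
```

>>> step_arm([
  [0, 0, -1, 0, 1],
  [0, 0, -0.9, 0, 1],
  [0, 0, 0, 0, 0.2],
  [0, 0, 0, 0, -0.2],
  [0, 0, 0, 0, -0.4],
])

```text
time: 5.15
tool_pos: [0.4127, -0.3397, 0.0108]
eef_rot: [3.141, 0.003, 2.017]
wrist_force: [0.2, -0.2, -1.0]
width: 0.0535
gripper_force: 63.0
```

>>> step_arm([
  [0, 0, 0, 0, -0.6],
  [0, 0, 0, 0, -0.8],
  [0, 0, 0, 0, -1],
  [0, 0, 0, 0, -1],
  [0, 0, 0.2, 0, -1],
])

```text
time: 5.65
tool_pos: [0.4115, -0.3388, 0.014]
eef_rot: [-3.141, -0.0, 2.016]
wrist_force: [0.8, 0.6, -0.2]
width: 0.0537
gripper_force: 63.4
```

>>> step_arm([
  [0, 0, 1, 0, -1],
  [0, 0, 1, 0, -1],
  [0, 0, 1, 0, -1],
  [0, 0, 1, 0, -1],
  [0, 0, 1, 0, -1],
])

```text
time: 6.15
tool_pos: [0.4111, -0.3386, 0.1397]
eef_rot: [-3.141, -0.001, 2.016]
wrist_force: [-0.2, -0.4, -1.6]
width: 0.0532
gripper_force: 63.5
```

>>> step_arm([
  [0.58, 0.93, 0.2, -0.156, -1],
  [0.58, 0.93, 0, -0.156, -1],
  [0.58, 0.93, 0, -0.156, -1],
  [0.58, 0.93, 0, -0.156, -1],
  [0.58, 0.93, 0, -0.156, -1],
])

```text
time: 6.65
tool_pos: [0.4841, -0.2215, 0.1437]
eef_rot: [-3.141, -0.0, 1.398]
wrist_force: [0.4, -0.7, -2.1]
width: 0.0536
gripper_force: 63.5
```

>>> step_arm([
  [0.58, 0.93, 0, -0.156, -1],
  [0.58, 0.93, 0, 0, -1],
  [0.58, 0.93, 0, 0, -1],
  [0.58, 0.93, 0, 0, -1],
  [0.58, 0.93, 0, 0, -1],
])

```text
time: 7.15
tool_pos: [0.5566, -0.1053, 0.1436]
eef_rot: [-3.141, 0.0, 1.281]
wrist_force: [0.7, -0.0, -1.8]
width: 0.0533
gripper_force: 63.5
```

>>> step_arm([
  [0.6, 0.94, 0, 0, -1],
  [0, 0, -0.8, 0, -1],
  [0, 0, 0, 0, -1],
  [0, 0, 0, 0, -1],
  [0, 0, 0, 0, -1],
])

```text
time: 7.65
tool_pos: [0.5716, -0.0835, 0.1245]
eef_rot: [3.141, 0.0, 1.28]
wrist_force: [0.9, -0.2, -1.1]
width: 0.0529
gripper_force: 63.5
```

Run:
```python
from h import *
c=viewer.get_calibration("wrist"); print(env.get_obs()["tool_pos"],env.get_obs()["width"])
im=viewer.get_image("wrist"); th=-.290; p=np.array([.5113,.0291])
R=np.array([[np.cos(th),-np.sin(th)],[np.sin(th),np.cos(th)]])
def mk(x,y,z,col):
    u,v=proj("wrist",[*(R@[x/1e3,y/1e3]+p),z/1e3],c); cv2.circle(im,(int(u),int(v)),3,col,1)
for x in(18,162):
    for y in(-18,-162): mk(x,y,66,(0,0,255))
    for y in(18,162): mk(x,y,104,(255,0,255))
mk(-46,-46,116,(0,255,0)); mk(-65,0,56,(255,255,0)); mk(-46,46,56,(255,255,0)); mk(0,0,74,(255,0,0))
cv2.imwrite("pics/w2.png",cv2.resize(im,(800,600)))
```

```text
[ 0.57160117 -0.08350638  0.12448659] 0.05291021108095387
```

View pics/w2.png

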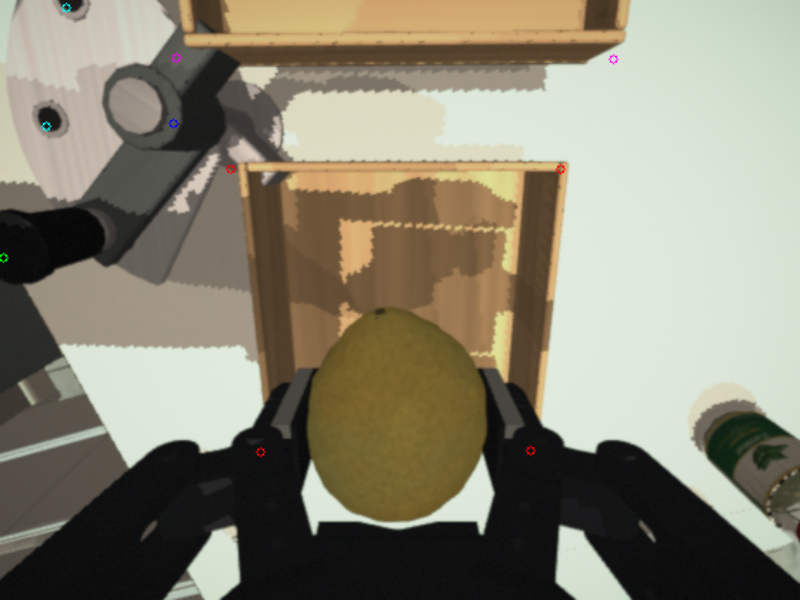

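The lemon is held centred over the tub. The wrist view puts the box about 3 mm off my fit: tub corners at (240,164) and (567,163), holes at (72,5) and (50,118). I'm shifting slightly and lowering it in, then I'll refit from these pixels.

>>> step_arm([
  [0.12, 0.08, -1, 0, -1],
  [0, 0, -1, 0, -1],
  [0, 0, -1, 0, -1],
  [0, 0, -0.8, 0, -1],
  [0, 0, -0.4, 0, -1],
])

```text
time: 8.2
tool_pos: [0.5736, -0.0811, 0.0181]
eef_rot: [-3.139, -0.0, 1.28]
wrist_force: [-26.1, 7.1, 66.8]
width: 0.0536
gripper_force: 69.9
```

Run:
```python
from h import *
from scipy.optimize import least_squares
from scipy.spatial.transform import Rotation as Ro
c=viewer.get_calibration("wrist"); o=env.get_obs(); print(o["tool_pos"],o["wrist_force"])
c=dict(c); T=c["cam_to_world"].copy(); T[:3,3]+=np.array([.5716,-.0835,.1245])-o["tool_pos"]; c["cam_to_world"]=T
pts=[(240,164,18,-18,66),(567,163,162,-18,66),(187,45,18,18,104),(624,43,162,18,104),(50,118,-65,0,56),(72,5,-46,46,56)]
def f(p):
    r=[]
    for U,V,x,y,z in pts:
        w=Ro.from_euler("z",p[2]).as_matrix()@[x/1e3,y/1e3,0]+[p[0],p[1],z/1e3]
        r+=list(proj("wrist",w,c)-[(U+.5)*.7-.5,(V+.5)*.7-.5])
    return r
s=least_squares(f,[.51,.03,-.29],loss="soft_l1"); p=s.x; print(p,np.round(f(p),1))
M=Ro.from_euler("z",p[2]).as_matrix()[:2,:2]
for n,x in dict(tub=(90,-90),knob=(-46,-46),half=(-65,0),closed=(-46,46)).items(): print(n,M@(np.array(x)/1e3)+p[:2])
```

```text
[ 0.57360351 -0.08108156  0.01811486] [-26.05903268   7.10185857  66.77190079]
[ 0.5147844   0.03156041 -0.2859021 ] [-2.4 -1.6  1.7 -1.7 -2.1  1.5  0.5  1.6  1.6  1.2 -0.2 -4.2]
tub [ 0.57574901 -0.08016835]
knob [4.57678589e-01 4.00720145e-04]
half [0.4524229  0.04989191]
closed [0.48362471 0.08866622]
```

>>> step_arm([
  [0, 0, 0.1, 0, -1],
  [0, 0, 0.04, 0, -1],
  [0, 0, 0, 0, -1],
  [0, 0, 0, 0, -1],
  [0, 0, 0, 0, -1],
])

```text
time: 8.7
tool_pos: [0.5746, -0.081, 0.0225]
eef_rot: [3.141, -0.0, 1.281]
wrist_force: [-0.1, -0.1, -2.0]
width: 0.0535
gripper_force: 64.1
```

>>> step_arm([
  [0, 0, -0.06, 0, -1],
  [0, 0, 0, 0, -1],
  [0, 0, 0, 0, 0.4],
  [0, 0, 0, 0, 0.6],
  [0, 0, 0, 0, 0.6],
])

```text
time: 9.2
tool_pos: [0.5748, -0.081, 0.021]
eef_rot: [3.141, 0.0, 1.281]
wrist_force: [1.2, 0.6, 1.1]
width: 0.0682
gripper_force: 0.0
```

>>> step_arm([
  [0, 0, 0, 0, 0.7],
  [0, 0, 0.2, 0, 0.7],
  [0, 0, 0.6, 0, 0.7],
  [0, 0, 1, 0, 0.7],
  [0, 0, 1, 0, 0.7],
])

```text
time: 9.7
tool_pos: [0.5746, -0.0809, 0.0926]
eef_rot: [3.141, -0.0, 1.281]
wrist_force: [0.8, 0.3, -0.1]
width: 0.0726
gripper_force: 0.0
```

>>> step_arm([
  [0, 0, 1, 0, 0.7],
  [0, 0, 1, 0, 0.7],
  [0, 0, 1, 0, 0.7],
  [0, 0, 1, 0, 0.7],
  [0, 0, 0, 0, 0.7],
])

```text
time: 10.2
tool_pos: [0.5772, -0.0817, 0.1967]
eef_rot: [3.132, 0.0, 1.281]
wrist_force: [-0.3, 0.2, 0.1]
width: 0.0725
gripper_force: 0.0
```

Run:
```python
from h import *
print(env.get_obs()["tool_pos"],env.get_obs()["width"])
a=viewer.get_image("wrist");c=viewer.get_calibration("wrist")
m=cv2.inRange(cv2.cvtColor(a,cv2.COLOR_BGR2HSV),(22,170,60),(35,255,255))
k=max(cv2.findContours(m,0,1)[0],key=cv2.contourArea);M=cv2.moments(k);u,v=M["m10"]/M["m00"],M["m01"]/M["m00"];print(u,v,cv2.contourArea(k),ray("wrist",u,v,.037,c))
cv2.imwrite("pics/w3.png",a)
```

```text
[ 0.57715233 -0.08174459  0.19671715] 0.07251988920171362Traceback (most recent call last):
  File "<stdin>", line 5, in <module>
ZeroDivisionError: float division by zero
```

>>> step_arm([
  [-0.43, 0.3, 0, 0.182, 0.7],
  [-0.43, 0.3, 0, 0.182, 0.7],
  [-0.43, 0.3, 0, 0.182, 0.7],
  [-0.43, 0.3, 0, 0.182, 0.7],
  [-0.43, 0.3, 0, 0.182, 0.7],
])

```text
time: 10.75
tool_pos: [0.5195, -0.0429, 0.1896]
eef_rot: [-3.14, -0.002, 2.002]
wrist_force: [0.5, 0.2, 0.1]
width: 0.0724
gripper_force: 0.0
```

>>> step_arm([
  [-0.43, 0.3, 0, 0.182, 0.7],
  [-0.43, 0.3, 0, 0.182, 0.7],
  [-0.43, 0.3, 0, 0.182, 0.7],
  [-0.43, 0.3, 0, 0.182, 0.4],
  [-0.43, 0.3, 0, 0.182, 0.2],
])

```text
time: 11.25
tool_pos: [0.4657, -0.0054, 0.1896]
eef_rot: [-3.141, -0.002, 2.716]
wrist_force: [0.2, 0.2, -0.1]
width: 0.0514
gripper_force: 0.0
```

>>> step_arm([
  [-0.43, 0.3, 0, 0.182, 0.2],
  [0, 0, 0, 0, 0.2],
  [0, 0, 0, 0, 0.2],
  [0, 0, 0, 0, 0.2],
  [0, 0, 0, 0, 0.2],
])

```text
time: 11.75
tool_pos: [0.4566, 0.0013, 0.1907]
eef_rot: [-3.142, -0.0, 2.852]
wrist_force: [1.0, -0.0, -0.5]
width: 0.0511
gripper_force: 0.0
```

Run:
```python
from h import *
print(env.get_obs()["tool_pos"],env.get_obs()["width"])
c=viewer.get_calibration("wrist");a=viewer.get_image("wrist")
p=np.array([.5148,.0316]);th=-.286
def mk(x,y,z,col):
    w=p+[np.cos(th)*x/1e3-np.sin(th)*y/1e3,np.sin(th)*x/1e3+np.cos(th)*y/1e3]
    u,v=proj("wrist",[*w,z/1e3],c); print(col,u,v); cv2.circle(a,(int(u),int(v)),2,col,1)
mk(-46,-46,116,(0,255,0)); mk(-65,0,56,(255,255,0)); mk(-46,46,56,(255,0,255)); mk(18,-18,66,(0,0,255)); mk(90,-90,37,(255,0,0))
cv2.imwrite("pics/w3.png",cv2.resize(a,(800,600)))
```

```text
[0.45658728 0.00130288 0.19069691] 0.051114218470918904
(0, 255, 0) 277.5550275594135 221.70928237178202
(255, 255, 0) 328.3781061363171 179.50052427730336
(255, 0, 255) 377.15143310452703 199.56024512130577
(0, 0, 255) 307.15376453472044 266.91339204482
(255, 0, 0) 238.74379091535766 312.5233172077364
```

View pics/w3.png

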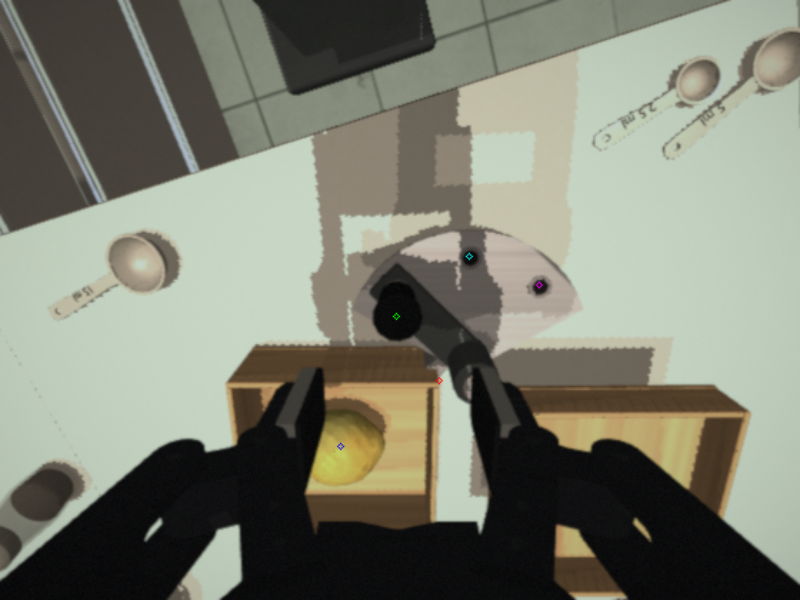

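The knob at (397,316), the holes at (469,256) and (539,286), and the tub corner at (439,380) all coincide with my predicted marks. The lemon lies in the tub at (345,445). I'm descending on the knob.

>>> step_arm([
  [0.04, -0.04, -1, 0, 0.2],
  [0, 0, -1, 0, 0.2],
  [0, 0, -1, 0, 0.2],
  [0, 0, -1, 0, 0.2],
  [0, 0, -0.24, 0, 0.2],
])

```text
time: 12.3
tool_pos: [0.4553, 0.0009, 0.082]
eef_rot: [-3.141, -0.006, 2.853]
wrist_force: [-1.8, 0.6, -0.1]
width: 0.0511
gripper_force: 0.0
```

>>> step_arm([
  [0, 0, 0, 0, 0.2],
  [0, 0, 0, 0, -0.2],
  [0, 0, 0, 0, -0.6],
  [0, 0, 0, 0, -1],
  [0, 0, 0, 0, -1],
])

```text
time: 12.8
tool_pos: [0.4587, 0.0003, 0.0865]
eef_rot: [3.141, 0.003, 2.854]
wrist_force: [0.6, 0.7, 6.5]
width: 0.0235
gripper_force: 58.5
```

>>> step_arm([
  [0, 0, 0, 0, -1],
  [0, 0, 0.2, 0, -1],
  [0, 0, 0.2, 0, -1],
  [0, 0, 0.12, 0, -1],
  [0, 0, 0, 0, -1],
])

```text
time: 13.3
tool_pos: [0.4575, 0.0011, 0.0978]
eef_rot: [3.14, 0.001, 2.853]
wrist_force: [3.9, 1.3, -6.7]
width: 0.0236
gripper_force: 59.0
```

>>> step_arm([
  [-0.167, 0.372, 0, 0, -1],
  [-0.106, 0.394, 0, 0, -1],
  [-0.043, 0.406, 0, 0, -1],
  [0.021, 0.407, 0, 0, -1],
  [0.084, 0.399, 0, 0, -1],
])

```text
time: 13.8
tool_pos: [0.4523, 0.05, 0.0977]
eef_rot: [-3.141, 0.002, 2.854]
wrist_force: [5.7, -2.8, -6.3]
width: 0.0238
gripper_force: 59.3
```

>>> step_arm([
  [0.146, 0.381, 0, 0, -1],
  [0.203, 0.354, 0, 0, -1],
  [0.256, 0.317, 0, 0, -1],
  [0.303, 0.273, 0, 0, -1],
  [0.341, 0.223, 0, 0, -1],
])

```text
time: 14.3
tool_pos: [0.4826, 0.0884, 0.0969]
eef_rot: [-3.139, -0.002, 2.854]
wrist_force: [2.1, -5.2, -7.1]
width: 0.0236
gripper_force: 59.3
```

>>> step_arm([
  [0, 0, 0, 0, -1],
  [0, 0, 0, 0, -1],
  [0, 0, 0, 0, -1],
  [0, 0, 0, 0, -1],
  [0, 0, 0, 0, -1],
])

```text
time: 14.8
tool_pos: [0.4829, 0.0885, 0.0976]
eef_rot: [-3.141, -0.0, 2.853]
wrist_force: [1.6, -2.7, -7.1]
width: 0.0235
gripper_force: 59.4
```

Run:
```python
from h import *
a=viewer.get_image("top");print(env.get_obs()["tool_pos"],env.get_obs()["wrist_force"])
b=viewer.get_image("wrist"); cv2.imwrite("pics/w4.png",b)
cv2.imwrite("pics/t4.png",np.vstack([cv2.resize(a[145:275,150:350],(560,364),interpolation=2),cv2.resize(b[150:330],(560,180))]))
```

```text
[0.48291221 0.08853321 0.09767997] [ 1.67859928 -4.77521663 -7.20856297]
```

View pics/t4.png

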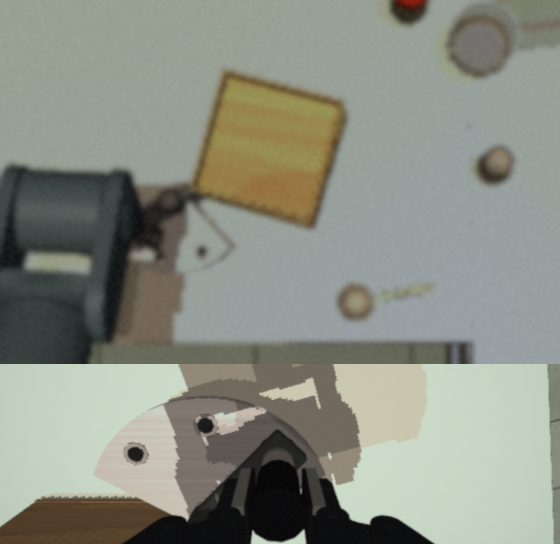

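The tray (285,150) is squarely over the tub, with two holes free at wrist (135,453) and (205,425). I'm lowering the pin and then letting go.

>>> step_arm([
  [0.02, 0, -0.16, 0, -1],
  [0, 0, -0.16, 0, -1],
  [0, 0, -0.16, 0, -1],
  [0, 0, 0, 0, -1],
  [0, 0, 0, 0, -1],
])

```text
time: 15.4
tool_pos: [0.4846, 0.089, 0.0866]
eef_rot: [3.141, 0.002, 2.854]
wrist_force: [1.1, 0.0, 1.3]
width: 0.0235
gripper_force: 60.0
```

>>> step_arm([
  [0, 0, 0, 0, -0.5],
  [0, 0, 0, 0, 0],
  [0, 0, 0, 0, 0.2],
  [0, 0, 0, 0, 0.2],
  [0, 0, 0, 0, 0.2],
])

```text
time: 15.9
tool_pos: [0.4835, 0.0888, 0.0856]
eef_rot: [-3.142, -0.001, 2.853]
wrist_force: [1.4, -1.2, 0.0]
width: 0.0512
gripper_force: 0.0
```

>>> step_arm([
  [0, 0, 1, 0, 0.2],
  [0, 0, 1, 0, 0.2],
  [0, 0, 1, 0, 0.2],
  [0, 0, 1, 0, 0.2],
  [0, 0, 0.6, 0, 0.2],
])

```text
time: 16.4
tool_pos: [0.4845, 0.0887, 0.203]
eef_rot: [3.141, 0.003, 2.853]
wrist_force: [0.4, -0.3, -0.9]
width: 0.0512
gripper_force: 0.0
```

>>> step_arm([
  [0, 0, 0, 0, 0.6],
  [0, 0, 0, 0, 0.6],
  [0, 0, 0, 0, 0.6],
  [0, 0, 0, 0, 0.6],
  [0, 0, 0, 0, 0.6],
])

```text
time: 16.9
tool_pos: [0.4832, 0.0888, 0.1998]
eef_rot: [-3.141, -0.002, 2.853]
wrist_force: [1.2, 0.2, -0.1]
width: 0.0681
gripper_force: 0.0
```

Run:
```python
from h import *
print(env.get_obs()["tool_pos"],env.get_obs()["width"])
c=viewer.get_calibration("wrist");a=viewer.get_image("wrist");s=viewer.get_image("scene")
p=np.array([.5148,.0316]);th=-.286
def mk(x,y,z,col):
    w=p+[np.cos(th)*x/1e3-np.sin(th)*y/1e3,np.sin(th)*x/1e3+np.cos(th)*y/1e3]
    u,v=proj("wrist",[*w,z/1e3],c); cv2.circle(a,(int(u),int(v)),2,col,1)
mk(-46,46,116,(0,255,0)); mk(-65,0,56,(255,255,0)); mk(-46,-46,56,(255,0,255)); mk(18,-18,104,(0,0,255)); mk(18,-162,104,(0,0,255))
cv2.imwrite("pics/w5.png",np.vstack([a,cv2.resize(s[130:230,180:400],(560,255))])[:600])
```

```text
[0.48323559 0.08875805 0.19981454] 0.06807836450459695
```

View pics/w5.png

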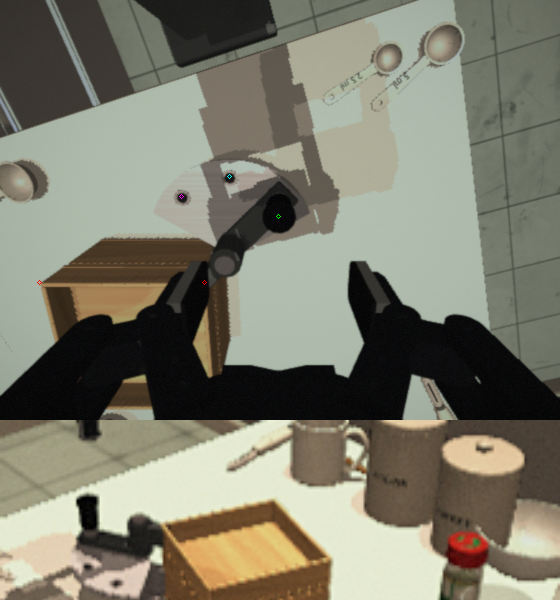

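The pin looks home: the knob top sits on the green mark at (278,216) and the tray corners sit on their marks. I'm moving on to the shaker.

>>> step_arm([
  [0.16, -0.95, 0, -0.182, 0.8],
  [0.16, -0.95, 0, -0.182, 0.8],
  [0.16, -0.95, 0, -0.182, 0.8],
  [0.16, -0.95, 0, -0.182, 0.8],
  [0.16, -0.95, 0, -0.182, 0.8],
])

```text
time: 17.5
tool_pos: [0.5038, -0.031, 0.2007]
eef_rot: [-3.142, -0.0, 2.133]
wrist_force: [0.5, -1.1, -0.9]
width: 0.0768
gripper_force: 0.0
```

>>> step_arm([
  [0.16, -0.95, 0, -0.182, 0.8],
  [0.16, -0.95, 0, -0.182, 0.8],
  [0.16, -0.95, 0, -0.182, 0.8],
  [0.16, -0.95, 0, -0.182, 0.8],
  [0.16, -0.95, 0, -0.182, 0.8],
])

```text
time: 18.0
tool_pos: [0.5238, -0.1497, 0.2006]
eef_rot: [-3.141, -0.0, 1.418]
wrist_force: [0.3, -0.4, -0.6]
width: 0.0767
gripper_force: 0.0
```

>>> step_arm([
  [0.16, -0.95, 0, -0.182, 0.8],
  [0.16, -0.95, 0, 0, 0.8],
  [0.16, -0.95, 0, 0, 0.8],
  [0.16, -0.95, 0, 0, 0.8],
  [0.16, -0.95, 0, 0, 0.8],
])

```text
time: 18.5
tool_pos: [0.5438, -0.2685, 0.2005]
eef_rot: [-3.141, -0.0, 1.281]
wrist_force: [-1.2, -0.1, 0.4]
width: 0.0766
gripper_force: 0.0
```

>>> step_arm([
  [0.16, -0.95, 0, 0, 0.8],
  [0.16, -0.95, 0, 0, 0.8],
  [0.2, -1, 0, 0, 0.8],
  [0, 0, 0, 0, 0.8],
  [0, 0, 0, 0, 0.8],
])

```text
time: 19.0
tool_pos: [0.5565, -0.34, 0.2003]
eef_rot: [-3.141, -0.001, 1.28]
wrist_force: [0.3, 0.7, -0.5]
width: 0.0768
gripper_force: 0.0
```

Run:
```python
from h import *
print(env.get_obs()["tool_pos"],env.get_obs()["eef_rot"])
c=viewer.get_calibration("wrist");a=viewer.get_image("wrist")
for z in(0,.09):
    u,v=proj("wrist",[.558,-.341,z],c); cv2.circle(a,(int(u),int(v)),2,(0,0,255),1); print(u,v)
cv2.imwrite("pics/w6.png",cv2.resize(a,(800,600)))
```

```text
[ 0.55654056 -0.34000245  0.200268  ] [-3.14075282e+00 -6.91747995e-04  1.28046562e+00]
278.938530725864 183.70965380867128
279.3294301452301 207.13979427142877
```

View pics/w6.png

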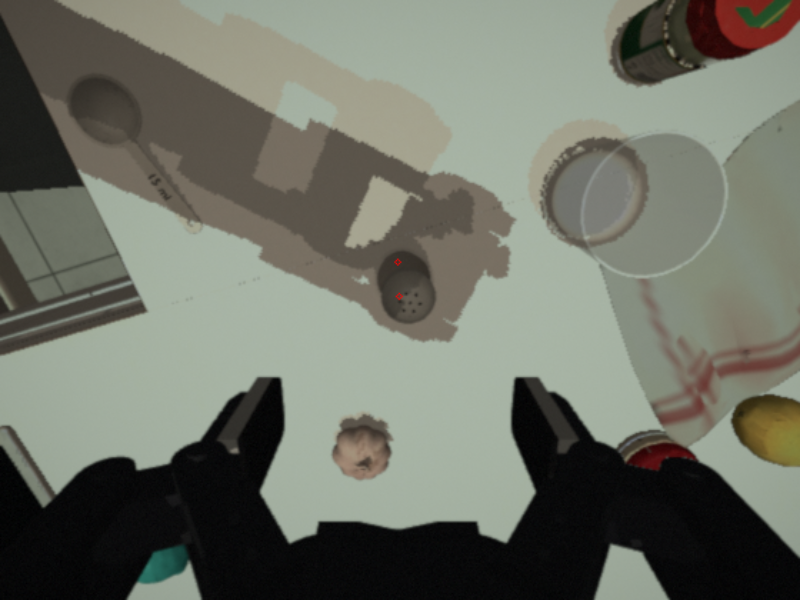

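The shaker's cap is at (409,297) and its base near (403,265), about 6 mm right of my mark. The glass and jar at upper right and the garlic at (362,448) are clear of the fingers. I'm correcting and descending.

>>> step_arm([
  [0.23, -0.08, -1, 0, 0.8],
  [0, 0, -1, 0, 0.8],
  [0, 0, -1, 0, 0.8],
  [0, 0, -1, 0, 0.8],
  [0, 0, -1, 0, 0.8],
])

```text
time: 19.55
tool_pos: [0.5625, -0.3407, 0.0749]
eef_rot: [-3.141, -0.0, 1.282]
wrist_force: [-0.1, -0.4, -0.3]
width: 0.0766
gripper_force: 0.0
```

>>> step_arm([
  [0, 0, -1, 0, 0.8],
  [0, 0, -0.64, 0, 0.8],
  [0, 0, 0, 0, 0.6],
  [0, 0, 0, 0, 0.4],
  [0, 0, 0, 0, 0.2],
])

```text
time: 20.05
tool_pos: [0.5636, -0.3427, 0.0367]
eef_rot: [3.139, 0.001, 1.281]
wrist_force: [0.2, 0.6, 0.0]
width: 0.0515
gripper_force: 0.0
```

>>> step_arm([
  [0, 0, 0, 0, 0.1],
  [0, 0, 0, 0, 0],
  [0, 0, 0, 0, -0.3],
  [0, 0, 0, 0, -1],
  [0, 0, 0, 0, -1],
])

```text
time: 20.55
tool_pos: [0.5633, -0.3427, 0.0363]
eef_rot: [3.14, 0.001, 1.281]
wrist_force: [-1.5, 1.7, 6.2]
width: 0.0367
gripper_force: 59.9
```

>>> step_arm([
  [0, 0, 0, 0, -1],
  [0, 0, 0, 0, -1],
  [0, 0, 0.1, 0, -1],
  [0, 0, 0.3, 0, -1],
  [0, 0, 0, 0, -1],
])

```text
time: 21.05
tool_pos: [0.5629, -0.3423, 0.0456]
eef_rot: [3.14, 0.0, 1.281]
wrist_force: [0.8, 0.6, -1.5]
width: 0.0369
gripper_force: 59.3
```

>>> step_arm([
  [0, 0, 1, 0, -1],
  [0, 0, 1, 0, -1],
  [0, 0, 1, 0, -1],
  [0, 0, 1, 0, -1],
  [0, 0, 1, 0, -1],
])

```text
time: 21.55
tool_pos: [0.5622, -0.3418, 0.1705]
eef_rot: [-3.141, -0.0, 1.281]
wrist_force: [0.3, 0.4, -1.1]
width: 0.0365
gripper_force: 59.5
```

>>> step_arm([
  [0.05, 0.95, 0.2, 0, -1],
  [0.05, 0.95, 0, 0, -1],
  [0.05, 0.95, 0, 0, -1],
  [0.05, 0.95, 0, 0, -1],
  [0.05, 0.95, 0, 0, -1],
])

```text
time: 22.05
tool_pos: [0.568, -0.2209, 0.1735]
eef_rot: [-3.14, -0.001, 1.282]
wrist_force: [-0.5, -0.8, -0.9]
width: 0.0365
gripper_force: 59.5
```

>>> step_arm([
  [0.05, 0.95, 0, 0, -1],
  [0.05, 0.95, 0, 0, -1],
  [0.05, 0.95, 0, 0, -1],
  [0.05, 0.95, 0, 0, -1],
  [0.05, 0.95, 0, 0, -1],
])

```text
time: 22.55
tool_pos: [0.574, -0.1023, 0.1736]
eef_rot: [-3.14, -0.0, 1.282]
wrist_force: [-0.3, -1.0, -2.0]
width: 0.0368
gripper_force: 59.5
```

>>> step_arm([
  [0.03, 0.95, 0, 0, -1],
  [0, 0, -0.5, 0, -1],
  [0, 0, -0.5, 0, -1],
  [0, 0, -0.5, 0, -1],
  [0, 0, 0, 0, -1],
])

```text
time: 23.05
tool_pos: [0.5737, -0.0807, 0.1339]
eef_rot: [-3.136, -0.0, 1.28]
wrist_force: [0.1, -0.3, -1.6]
width: 0.0372
gripper_force: 59.5
```

>>> step_arm([
  [0, 0, -0.5, 0, -1],
  [0, 0, -0.3, 0, -1],
  [0, 0, 0, 0, -1],
  [0, 0, 0, 0, -1],
  [0, 0, 0, 0, -1],
])

```text
time: 23.55
tool_pos: [0.5761, -0.0809, 0.1178]
eef_rot: [3.141, 0.0, 1.281]
wrist_force: [-0.5, -0.2, -1.1]
width: 0.0364
gripper_force: 59.5
```

>>> step_arm([
  [0, 0, -0.1, 0, -1],
  [0, 0, -0.1, 0, -1],
  [0, 0, -0.06, 0, -1],
  [0, 0, 0, 0, -1],
  [0, 0, 0, 0, -1],
])

```text
time: 24.05
tool_pos: [0.5757, -0.0807, 0.1107]
eef_rot: [-3.142, -0.0, 1.281]
wrist_force: [0.5, 0.4, -0.9]
width: 0.0367
gripper_force: 59.5
```

>>> step_arm([
  [0, 0, -0.04, 0, -1],
  [0, 0, -0.02, 0, -1],
  [0, 0, 0, 0, -1],
  [0, 0, 0, 0, -1],
  [0, 0, 0, 0, -1],
])

```text
time: 24.55
tool_pos: [0.5763, -0.0807, 0.1103]
eef_rot: [3.14, -0.0, 1.281]
wrist_force: [-1.5, 1.2, 5.3]
width: 0.0362
gripper_force: 60.6
```

Contact is light at 5 N. I'm releasing and withdrawing.

>>> step_arm([
  [0, 0, 0, 0, -0.1],
  [0, 0, 0, 0, 0.2],
  [0, 0, 0, 0, 0.4],
  [0, 0, 0, 0, 0.6],
  [0, 0, 0, 0, 0.8],
])

```text
time: 25.05
tool_pos: [0.5755, -0.0808, 0.1089]
eef_rot: [-3.141, 0.0, 1.281]
wrist_force: [-0.3, 0.6, -0.3]
width: 0.0766
gripper_force: 0.0
```

>>> step_arm([
  [0, 0, 0, 0, 0.8],
  [0, 0, 0.3, 0, 0.8],
  [0, 0, 0.8, 0, 0.8],
  [0, 0, 1, 0, 0.8],
  [0, 0, 1, 0, 0.8],
])

```text
time: 25.55
tool_pos: [0.5757, -0.0807, 0.188]
eef_rot: [-3.142, -0.0, 1.281]
wrist_force: [0.1, -1.0, 0.6]
width: 0.0771
gripper_force: 0.0
```

>>> step_arm([
  [0, 0, 1, 0, 0.8],
  [0, 0, 1, 0, 0.8],
  [0, 0, 0, 0, 0.8],
  [0, 0, 0, 0, 0.8],
  [0, 0, 0, 0, 0.8],
])

```text
time: 26.05
tool_pos: [0.575, -0.0805, 0.2354]
eef_rot: [-3.139, -0.0, 1.281]
wrist_force: [-1.0, 0.0, -0.4]
width: 0.0771
gripper_force: 0.0
```

Run:
```python
from h import *
print(env.get_obs()["tool_pos"],env.get_obs()["wrist_force"])
a=viewer.get_image("wrist");s=viewer.get_image("scene")
cv2.imwrite("pics/f.png",np.vstack([a[60:380],cv2.resize(s[120:240,170:400],(560,280))])[:600])
```

```text
[ 0.57500272 -0.08049564  0.23537805] [-1.03518568  0.0362544  -0.42674361]
```

View pics/f.png

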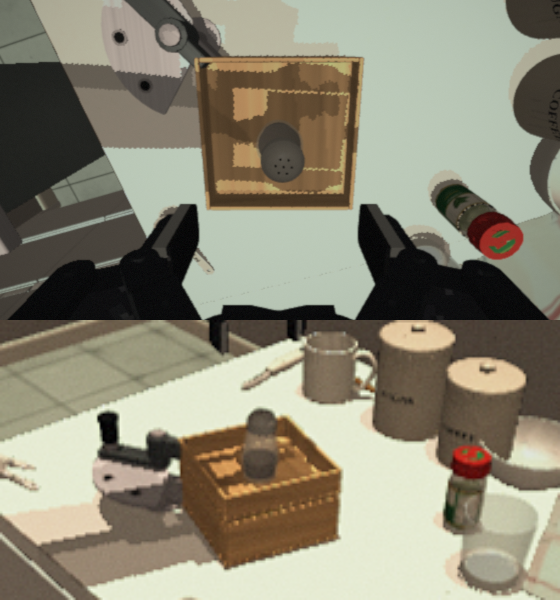

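The shaker stands upright at the tray's centre (wrist view (282,150)). The tray sits squarely over the tub, the knob is down and the gripper is clear, so I'm handing in.

```bash
python3 -c "
from rig import job
print(job.sign_off())"
```

```text
the job is handed in; nothing more can be done
None
```

I packed the box and handed the job in at about 26 s of the 66 s: the lemon is in the tub, the tray is over it with the pin home by the camera views, and the shaker stands upright in the tray. The sign-off gave no verdict; the lemon touched the tub floor with about 67 N at the wrist for a moment (limit 120 N) before I eased off and let it go.

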